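# Mark the bossed bar with the trigger marking stand

### The arm

A 6-joint arm with a two-finger parallel gripper is mounted at the origin on the work surface. World frame = base frame: x ahead of the robot, y to its left, z up, the work surface at z = 0. Lengths are in m, angles in rad, forces in N, time in s.
With the tool pointing down it reaches from about 0.35 to 0.775 m from the base axis. Payload 7.3 kg.
Tool frame: the origin (TCP) lies on the front face of the gripper's body, between the roots of the fingers; the fingertips stand ahead of it and the grasp point (between the pads) lies 47 mm ahead of it (finger_overhang is the z of the fingertips in the tool frame, in m); z points along the fingers, y is the line along which they close (so a half turn about z gives the same grasp; the last joint's range is limited). The gripper opens to 92 mm and grips with 3 to 60 N. Pads are 19 mm wide; open, the fingers measure 130 mm over their backs; the gripper's body (75 mm by 190 mm) begins 47 mm behind the grasp point.
Start: joints at [1.183, 0.342, 1.524, -0, 1.275, -0.146], TCP at [0.126, 0.51, 0.292] pointing down, gripper open.
Joint ranges: [-2.53, 2.53], [-0.77, 2.02], [0.04, 2.7], [-1, 4.14], [0.28, 2.66], [-3.11, 3.11]. Speed limits (rad/s): [2.57, 2.57, 3.14, 3.14, 3.14, 3.14].

### API

Orientations are given as [roll, pitch, yaw] about the fixed x, y, z axes, in that order (R = Rz(yaw) Ry(pitch) Rx(roll)).
In Python, from cell import * gives the robot as it stands. The module is installed in compiled form; this text tells all that it offers.
- The arm moves only by the tool arm_command, never from a script. Its argument "series" is a list of rows, each an object of numbers: "x", "y", "z": the shift along the tool's x, y, z in mm; "rx", "ry", "rz": the turn, a rotation vector about the tool's x, y, z in degrees. A call has 1 to 20 rows; each row is the pose to reach, as a shift and turn from the pose commanded when the call began, along the tool's axes at that moment; what a row does not reach only later rows make up. A row lasts 1/10 s, in which the tool goes at most 50 mm and 8.59 degrees, less where a joint would pass 70% of its speed; a pose out of reach is approached as far as the arm can. A call with a gripper value outside its range is refused whole. "hand" is the finger opening in mm, from 0 to 91.8, set as the call begins (left out, the last holds). The fingers move at their own pace and stop on an object; "squeeze" is the grip in N (left out, the last holds). Time passes only in rows, so rows that repeat a pose let the fingers close. It gives the time, the measured TCP pose, the force, the opening and the grip force at its end, in the units of the state.
- observe(): the state, without advancing time (a new reading comes with each control period).
- read_camera(name): name is "scene" or "side" or "wrist"; returns a dict with "pixels" (480x640x3 uint8, blue, green, red), "K" (3x3 intrinsics, pixels), "rvec" (rotation vector, rad) and "tvec" (3), from world to camera coordinates, as OpenCV has them. Camera axes: x right, y down, z forward; pixel columns grow to the right and rows downward; lengths in m; the calibration is good to about 2 mm. The wrist camera is an equidistant fisheye: a pixel r from the principal point sees the ray r / f radians off the axis. A picture is of the moment at which its call begins. There is no depth.
- hand_in(): hands the job in; it is judged then, once.
Trained networks look in a picture, given as the dict that the camera call returned (one of the last four; its "shot" number tells which), for a name from the list of things; names that differ only in an ending like _2 or _b are one class to them, and where a whole thing is asked for, a point or a joint stands for the part that bears it (a point fixed in the world has none). Each returns a list of dicts, best first, with "confidence" (0 to 1); they miss things now and then, are a little off and sometimes report something else, mostly with a low value. They report only what shows in the picture. A call takes as long as a camera call. They do not tell look-alikes from the thing itself.
- boxes_of(picture, query): "point" ([x, y, z] in m, in world coordinates, good to about 4 mm: the middle of the surface that is visible of it).
- trace(picture, query): "pixels" (480x640 bool, what is visible of it).
- mark_of(picture, query): "point" ([x, y, z] in m, in world coordinates, good to about 4 mm: a listed point, or the origin of a listed thing).
The state is a dict: "time": time; "qpos": joint angles; "qvel": joint speeds; "joint_efforts": joint torques, N m; "tool_pos": TCP position; "tool_rot": TCP orientation; "contact_force": force on the tool from outside, world axes, zero at the start; "torque": the same for the moment, N m; "opening": finger opening in m; "grip_force": force on a finger pad.
Only numpy, scipy, OpenCV 4.12 (cv2) and the standard library are available. Lean on these libraries where they do the work, as an engineer would, in place of code of your own. Each camera call takes 0.05 s, during which the arm holds its last target. There are 200 camera calls.

### The job

Draw the bar with the round boss out of the rack, lay it flat on the table and take it again by its plain end, then slide it boss first into the marking stand's channel until it is fully home against the stop. Squeeze the trigger all the way in against its grip with the fingers so that the pin presses on the boss, hold it a moment, then let it spring back; the bar stays home in the channel. Leave the plain bar and the other things on the table where they are.

Things in the scene. Friction and masses are not known exactly. Their poses are not given: they have to be found in the camera images.
- bar: loose aluminium bar 150 x 28 x 8 thick, 90 g; its +x end is rounded (radius 14) with a round boss on top (18 diameter, 2 tall), its -x end plain and square. Origin at the centre of its underside, x along the bar, z up. It starts boss end outward in one of the rack's pockets, its underside 15 above the table; the outer 75 is free, the rest under the roof
- boss (a point): centre of the boss's top on the bar, 60 along +x from the bar's origin and 10 above its underside
- plain_bar: bystander in the other pocket: bar of the same size with two square ends and no boss; same axes and origin; not to be moved
- rack: fixed plywood rack, x from -47 to 50, 176 wide, 36 high; origin on the table at its middle. Two pockets centred at y = +42.5 and -42.5, 34 wide, open toward its +x; floor 15 up, roof underside 28 up, over x from -47 to 33. A bar in a pocket has its centre at x = 37 and must be drawn about 80 along the rack's +x to clear the roof and 95 to clear the floor
- stand: fixed stand; origin on the table under the channel's axis. Plywood base x -60 to 112, y -170 to 55, 18 thick. Channel along x, entered from -x: floor 35 up from x = -55 to 45; walls 11 high, 32 apart, flaring to about 50 at the mouth x = -55; steel stop face at x = 45. Press head over it from x = 9 on (underside 69, top 121 up). A bar that is home stands out 50 in front, to x = -105
- anvil (a point): point on the channel floor under the pin, at x = 30, y = 0, z = 35 of the stand; axes as the stand's. With the bar home the boss is straight above it
- pin: steel marking pin 8 diameter hanging under the press head over the anvil; origin at its lower tip, 20 above the channel floor at rest. It is driven down 12 by the trigger, with a sprung tip, onto the boss
- grip: fixed upright black grip post beside the press head, 30 (x) x 24 (y) in section, origin at its foot, top 78 above that and 130 above the table; its centre is at x = 20, y = -105 of the stand
- squeeze (a point): point 105 above the table at x = 20, y = -111 of the stand, axes as the stand's: midway between the grip's far face (18 toward +y) and the outer face of the squeezed trigger (18 toward -y; 30 when released). Fingers closing along the stand's y, centred here and open 75 or more, straddle grip and trigger from above
- trigger_face (a point): middle of the outer face of the steel trigger blade (22 wide, 8 thick, hinged at its lower end 53 above the table, top about 122), on the -y side of the grip, 105 above the table
- trigger (a joint): trigger angle in rad: 0 is released (blade leaning out), 0.22 is fully squeezed (blade upright, 4 from the grip). Sprung: about 2 N at the blade to start, about 10 N at the end with a bar under the pin; springs back when let go
- tape_roll: bystander: cardboard roll 90 diameter, 24 high; origin at the centre of its underside
- bin: bystander: open blue plastic bin 110 x 80 x 55; origin at the centre of its underside
- jar: bystander: glass jar 60 diameter, 75 high, black cap; origin at the centre of its underside
There are look-alikes about, which are no part of the job. What is shaped like the bar but red is not meant.

How it is judged:
By the outcome, as a careful person would: the job done as asked, in the order asked, and still so for the second after the job is handed in, with the robot touching nothing.
It also fails if it takes over 61 s, if anything falls off the work surface, if the arm or the gripper's body presses on something with over 40 N, if the wrist force passes 120 N, or if a joint passes its speed limit or range.

## Working session

There is one attempt and no reset: what is moved stays moved. The work goes in short steps, Python scripts to look and compute and a tool call to move; the robot and the scene stay as the last step left them, time stands still between calls to the robot, and variables do not carry over. Pictures are saved under pics/ and viewed, at most 10 in all, crops included, and the job is handed in when it is done.

Besides the shell and the picture viewer there is one more tool, called after ">>>" as name(argument=value, ...), one argument or row to a line, values as JSON. arm_command: Moves the arm, as the interface text tells. Its arguments: {"type":"object","properties":{"series":{"type":"array"},"hand":{"type":"number"},"squeeze":{"type":"number"}},"required":["series"]}

```bash
mkdir -p pics; cat > h.py <<'E'
from cell import *
import numpy as np, cv2
from scipy.spatial.transform import Rotation as R
def tool():
    s=observe(); return np.array(s["tool_pos"]), R.from_euler('xyz',s["tool_rot"]), s
def ray(p,uv,z):
    "pixel(s) to plane z (pinhole cams)"
    uv=np.atleast_2d(np.array(uv,float)); M=cv2.Rodrigues(np.array(p["rvec"],float))[0]; t=np.array(p["tvec"],float).ravel()
    d=np.c_[uv,np.ones(len(uv))]@np.linalg.inv(p["K"]).T@M; c=-M.T@t
    return c+d*((z-c[2])/d[:,2])[:,None]
def to_tool(P,yaw=None):
    "world TCP target -> mm shifts in tool axes"
    p,r,s=tool(); return r.inv().apply(np.array(P)-p)*1000
E
python3 - <<'E'
from h import *
p,r,s=tool(); print(s)
for c in ("scene","side"):
    q=read_camera(c); cv2.imwrite(f"pics/{c}0.png",q["pixels"])
    for n in ("bar","plain_bar","rack","stand","grip","pin","boss","anvil","squeeze","trigger_face","tape_roll","bin","jar"):
        print(c,n,[(np.round(d["point"],3).tolist(),round(d["confidence"],2)) for d in mark_of(q,n)][:4])
E
```

```text
{'time': 0.0, 'qpos': array([ 1.18305036e+00,  3.42690940e-01,  1.52505016e+00,  2.35301670e-05,
        1.27539710e+00, -1.45987021e-01]), 'qvel': array([ 0.00080106,  0.00111737,  0.00167806,  0.0014939 , -0.00243644,
       -0.00210919]), 'joint_efforts': array([-7.61681604e-04, -4.31236017e+01, -2.44213718e+01,  7.16509810e-02,
        5.60320972e-02, -9.54563370e-05]), 'tool_pos': array([0.12553391, 0.50943944, 0.29154982]), 'tool_rot': array([-3.14006683e+00, -2.47089211e-04,  2.89982665e+00]), 'contact_force': array([-0.12258507, -0.25320238, -0.41102069]), 'torque': array([ 0.00971607, -0.04503541,  0.01486063]), 'grip_force': 0.0, 'opening': 0.09186523027937722}
scene bar [([0.43, -0.278, 0.014], 0.71), ([0.376, -0.432, 0.0], 0.71), ([0.397, -0.021, 0.002], 0.69), ([0.218, -0.302, 0.002], 0.64)]
scene plain_bar [([0.436, -0.189, 0.013], 0.75)]
scene rack [([0.397, -0.23, -0.006], 0.77), ([0.61, 0.031, 0.106], 0.48)]
scene stand [([0.596, 0.17, 0.001], 0.91)]
scene grip [([0.614, 0.07, 0.056], 0.67)]
scene pin [([0.429, -0.275, 0.014], 0.24)]
scene boss [([0.431, -0.463, 0.01
[... 566 characters left out ...]
0.433, -0.185, 0.016], 0.57)]
side rack [([0.394, -0.23, -0.002], 0.74), ([0.61, 0.064, 0.104], 0.38)]
side stand [([0.599, 0.171, 0.001], 0.62)]
side grip [([0.617, 0.066, 0.051], 0.73)]
side pin []
side boss [([0.488, -0.275, 0.026], 0.97), ([0.424, -0.073, 0.004], 0.83), ([0.168, -0.275, 0.008], 0.78), ([0.433, -0.461, 0.011], 0.75)]
side anvil [([0.625, 0.171, 0.032], 0.67)]
side squeeze [([0.613, 0.06, 0.103], 0.95)]
side trigger_face [([0.61, 0.028, 0.102], 0.48)]
side tape_roll [([0.775, -0.101, 0.003], 0.93)]
side bin [([0.768, -0.244, 0.001], 0.61)]
side jar [([0.481, 0.518, -0.004], 0.75), ([0.616, 0.066, 0.049], 0.57), ([0.428, -0.274, 0.017], 0.55), ([0.628, 0.171, 0.031], 0.21)]
```

View pics/scene0.png

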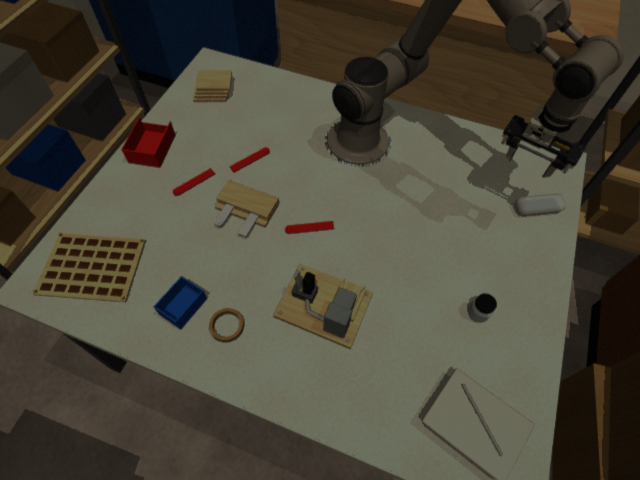

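View pics/side0.png

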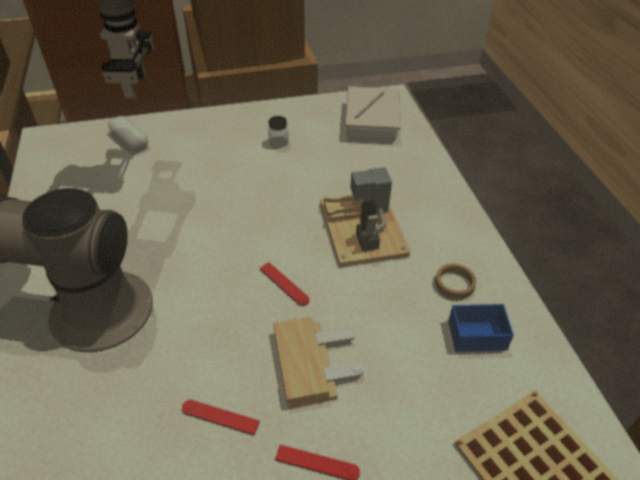

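The scene shows the rack at about (245,205) with the boss bar in the left pocket, end at (224,216). The stand is at (323,305), with the red look-alikes around. The networks' heights and spacings match the stated sizes, with both yaws near 0. Next I move above the rack for a wrist look.

>>> arm_command(
  series=[
    {"x":-389,"y":-223,"rz":-13.9},
    {"x":-389,"y":-223,"rz":-13.9},
    {"x":-389,"y":-223,"rz":-13.9},
    {"x":-389,"y":-223,"rz":-13.9},
    {"x":-389,"y":-223,"rz":-13.9},
    {"x":-389,"y":-223,"rz":-13.9},
    {"x":-389,"y":-223,"rz":-13.9},
    {"x":-389,"y":-223,"rz":-13.9},
    {"x":-389,"y":-223,"rz":-13.9},
    {"x":-389,"y":-223,"rz":-13.9},
    {"x":-511,"y":-636,"z":20,"rz":-13.9},
    {"x":-511,"y":-636,"z":20,"rz":-13.9},
    {"x":-511,"y":-636,"z":20,"rz":-13.9},
    {"x":-511,"y":-636,"z":20,"rz":-13.9},
    {"x":-511,"y":-636,"z":20,"rz":-13.9},
    {"x":-511,"y":-636,"z":20,"rz":-13.9},
    {"x":-511,"y":-636,"z":20,"rz":-13.9},
    {"x":-511,"y":-636,"z":20,"rz":-13.9},
    {"x":-511,"y":-636,"z":20,"rz":-13.9},
    {"x":-511,"y":-636,"z":20,"rz":-13.9},
  ],
)

```text
invalid input
```

```bash
cat >> h.py <<'E'
def wray(p,uv,z):
    "fisheye pixel(s) to plane z"
    uv=np.atleast_2d(np.array(uv,float)); K=np.array(p["K"]); M=cv2.Rodrigues(np.array(p["rvec"],float))[0]; t=np.array(p["tvec"],float).ravel()
    n=(uv-K[:2,2])/[K[0,0],K[1,1]]; th=np.linalg.norm(n,axis=1); 
    d=np.c_[n*(np.sin(th)/np.maximum(th,1e-9))[:,None],np.cos(th)]@M; c=-M.T@t
    return c+d*((z-c[2])/d[:,2])[:,None]
def mask_pts(q,m,z):
    return (wray if q.get("_w") else ray)(q,np.argwhere(m)[:,::-1],z)
E
python3 - <<'E'
from h import *
p,r,s=tool(); print(s["time"],p,s["tool_rot"],s["opening"])
import cell; print([k for k in dir(cell) if not k.startswith('__')], globals().get("finger_overhang"))
q=read_camera("wrist"); cv2.imwrite("pics/w1.png",q["pixels"]); print(q["K"],q["tvec"])
for n in ("bar","plain_bar","boss","rack","stand","anvil"):
    print(n,[(np.round(d["point"],4).tolist(),round(d["confidence"],2)) for d in mark_of(q,n)][:4])
for n,z in (("bar",.023),("plain_bar",.023),("rack",.036)):
    for d in trace(q,n)[:4]:
        m=d["pixels"]; P=wray(q,np.argwhere(m)[:,::-1],z)[:,:2]
        b=cv2.minAreaRect((P*1000).astype(np.float32)); print(n,round(d["confidence"],2),m.sum(),b)
E
```

```text
1.4 [0.12570107 0.5097312  0.29222865] [3.14154532e+00 2.15841811e-05 2.89976935e+00] 0.09188601595681822
['IKError', 'boxes_of', 'finger_overhang', 'hand_in', 'mark_of', 'observe', 'read_camera', 'trace'] 0.0655
[[371.64829954   0.         319.88586148]
 [  0.         371.64829954 240.25700697]
 [  0.           0.           1.        ]] [-0.52412107 -0.03622316  0.39197553]
bar [([0.4292, -0.2769, 0.0135], 0.5)]
plain_bar []
boss [([0.4893, -0.2765, 0.0274], 0.37)]
rack [([0.4891, -0.2754, 0.0288], 0.47)]
stand []
anvil []
```

View pics/w1.png

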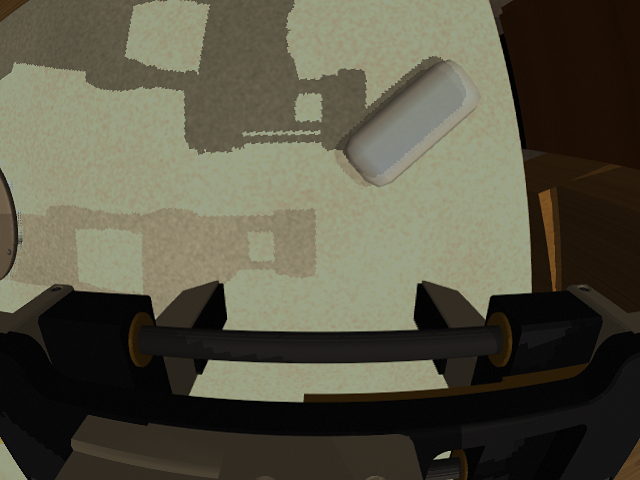

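The wrist view shows only the fingers and an unrelated grey case, because the move was refused. I'll give every key this time.

>>> arm_command(
  series=[
    {"x":-389,"y":-223,"z":0,"rx":0,"ry":0,"rz":-13.9},
    {"x":-389,"y":-223,"z":0,"rx":0,"ry":0,"rz":-13.9},
    {"x":-389,"y":-223,"z":0,"rx":0,"ry":0,"rz":-13.9},
    {"x":-389,"y":-223,"z":0,"rx":0,"ry":0,"rz":-13.9},
    {"x":-389,"y":-223,"z":0,"rx":0,"ry":0,"rz":-13.9},
    {"x":-389,"y":-223,"z":0,"rx":0,"ry":0,"rz":-13.9},
    {"x":-389,"y":-223,"z":0,"rx":0,"ry":0,"rz":-13.9},
    {"x":-389,"y":-223,"z":0,"rx":0,"ry":0,"rz":-13.9},
    {"x":-389,"y":-223,"z":0,"rx":0,"ry":0,"rz":-13.9},
    {"x":-389,"y":-223,"z":0,"rx":0,"ry":0,"rz":-13.9},
  ],
)

```text
time: 2.9
tool_pos: [0.4535, 0.1963, 0.2921]
tool_rot: [-3.141, 0.002, 3.137]
contact_force: [-0.6, 0.7, -0.1]
opening: 0.0916
grip_force: 0.0
```

>>> arm_command(
  series=[
    {"x":-70,"y":-430,"z":0,"rx":0,"ry":0,"rz":0},
    {"x":-70,"y":-430,"z":0,"rx":0,"ry":0,"rz":0},
    {"x":-70,"y":-430,"z":0,"rx":0,"ry":0,"rz":0},
    {"x":-70,"y":-430,"z":0,"rx":0,"ry":0,"rz":0},
    {"x":-70,"y":-430,"z":0,"rx":0,"ry":0,"rz":0},
    {"x":-70,"y":-430,"z":0,"rx":0,"ry":0,"rz":0},
    {"x":-70,"y":-430,"z":0,"rx":0,"ry":0,"rz":0},
    {"x":-70,"y":-430,"z":0,"rx":0,"ry":0,"rz":0},
    {"x":-70,"y":-430,"z":0,"rx":0,"ry":0,"rz":0},
    {"x":-70,"y":-430,"z":0,"rx":0,"ry":0,"rz":0},
    {"x":-70,"y":-430,"z":0,"rx":0,"ry":0,"rz":0},
    {"x":-70,"y":-430,"z":0,"rx":0,"ry":0,"rz":0},
  ],
)

```text
time: 4.1
tool_pos: [0.5203, -0.2283, 0.2922]
tool_rot: [3.141, -0.0, -3.14]
contact_force: [0.6, -0.2, 0.1]
opening: 0.0918
grip_force: 0.0
```

```bash
python3 - <<'E'
from h import *
p,r,s=tool(); print(s["time"],p,s["tool_rot"])
q=read_camera("wrist"); cv2.imwrite("pics/w2.png",q["pixels"])
for n in ("bar","plain_bar","boss","rack"):
    print(n,[(np.round(d["point"],4).tolist(),round(d["confidence"],2)) for d in mark_of(q,n)][:4])
for n,z in (("bar",.023),("plain_bar",.023),("rack",.036)):
    for d in trace(q,n)[:3]:
        m=d["pixels"]; P=wray(q,np.argwhere(m)[:,::-1],z)[:,:2]
        print(n,round(d["confidence"],2),m.sum(),cv2.minAreaRect((P*1000).astype(np.float32)))
E
```

```text
4.1 [ 0.52026918 -0.22830232  0.29217106] [ 3.14069875e+00 -3.58149305e-04 -3.13962710e+00]
bar [([0.3781, -0.4371, -0.0026], 0.91), ([0.6262, 0.17, 0.0376], 0.71), ([0.4291, -0.2761, 0.0142], 0.66), ([0.3956, -0.022, 0.0018], 0.61)]
plain_bar [([0.4318, -0.1888, 0.0196], 0.81)]
boss [([0.4298, -0.4673, 0.0097], 0.89), ([0.4891, -0.2772, 0.0254], 0.68)]
rack [([0.3947, -0.2311, -0.0021], 0.66)]
bar 0.78 3004 ((399.7080383300781, -29.773910522460938), (29.138120651245117, 148.08642578125), 28.4139347076416)
bar 0.64 3130 ((380.3374938964844, -425.4669494628906), (31.94530487060547, 144.00332641601562), 61.1075439453125)
bar 0.63 2223 ((465.7016296386719, -276.5198669433594), (29.284038543701172, 79.4083023071289), 89.56004333496094)
plain_bar 0.71 2302 ((469.4422607421875, -191.85426330566406), (28.65265464782715, 80.10087585449219), 87.93505096435547)
rack 0.69 17424 ((396.479248046875, -232.15428161621094), (176.23655700683594, 97.43656921386719), 88.28571319580078)
rack 0.41 2266 ((465.39404296875, -275.07293701171875), (28.45009994506836, 77.37781524658203), 88.71581268310547)
```

View pics/w2.png

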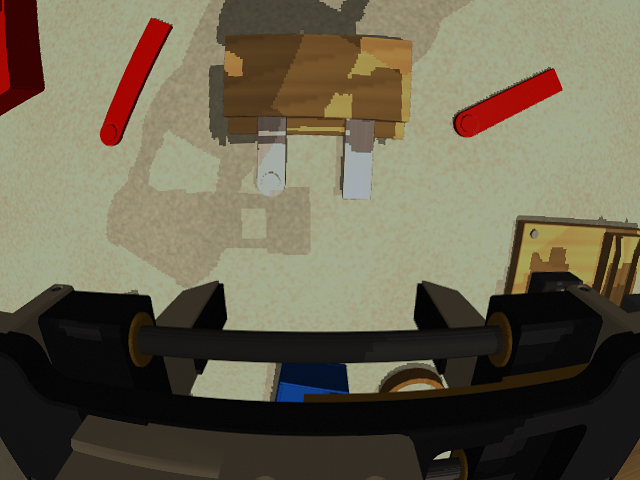

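The wrist view shows the boss bar at (271,160) in the left pocket with its boss at (270,183), and the plain bar at (357,160). Rack yaw is about -1.5°. The bar measures 28 wide with the boss at (0.4895, -0.277), as expected.

>>> arm_command(
  series=[
    {"x":45,"y":-48,"z":100,"rx":0,"ry":0,"rz":1.4},
    {"x":45,"y":-48,"z":100,"rx":0,"ry":0,"rz":1.4},
    {"x":45,"y":-48,"z":100,"rx":0,"ry":0,"rz":1.4},
    {"x":45,"y":-48,"z":100,"rx":0,"ry":0,"rz":1.4},
    {"x":45,"y":-48,"z":140,"rx":0,"ry":0,"rz":1.4},
    {"x":45,"y":-48,"z":180,"rx":0,"ry":0,"rz":1.4},
    {"x":45,"y":-48,"z":200,"rx":0,"ry":0,"rz":1.4},
    {"x":45,"y":-48,"z":210,"rx":0,"ry":0,"rz":1.4},
    {"x":45,"y":-48,"z":210,"rx":0,"ry":0,"rz":1.4},
    {"x":45,"y":-48,"z":210,"rx":0,"ry":0,"rz":1.4},
  ],
  hand=55,
)

```text
time: 5.5
tool_pos: [0.4765, -0.2783, 0.0837]
tool_rot: [-3.14, 0.002, 3.118]
contact_force: [1.2, 0.7, -0.3]
opening: 0.0547
grip_force: 0.0
```

>>> arm_command(
  series=[
    {"x":0,"y":0,"z":0,"rx":0,"ry":0,"rz":0},
    {"x":0,"y":0,"z":0,"rx":0,"ry":0,"rz":0},
    {"x":0,"y":0,"z":0,"rx":0,"ry":0,"rz":0},
    {"x":0,"y":0,"z":0,"rx":0,"ry":0,"rz":0},
    {"x":0,"y":0,"z":0,"rx":0,"ry":0,"rz":0},
    {"x":0,"y":0,"z":0,"rx":0,"ry":0,"rz":0},
  ],
  hand=10,
  squeeze=25,
)

```text
time: 6.1
tool_pos: [0.4755, -0.278, 0.0824]
tool_rot: [-3.141, 0.0, 3.118]
contact_force: [1.3, 0.1, 2.2]
opening: 0.0277
grip_force: 24.8
```

>>> arm_command(
  series=[
    {"x":0,"y":0,"z":-1.5,"rx":0,"ry":0,"rz":0},
    {"x":-10,"y":0,"z":-1.5,"rx":0,"ry":0,"rz":0},
    {"x":-25,"y":0,"z":-1.5,"rx":0,"ry":0,"rz":0},
    {"x":-40,"y":0,"z":-1.5,"rx":0,"ry":0,"rz":0},
    {"x":-60,"y":0,"z":-1.5,"rx":0,"ry":0,"rz":0},
    {"x":-80,"y":0,"z":-1.5,"rx":0,"ry":0,"rz":0},
    {"x":-100,"y":0,"z":-1.5,"rx":0,"ry":0,"rz":0},
    {"x":-120,"y":0,"z":-1.5,"rx":0,"ry":0,"rz":0},
    {"x":-130,"y":0,"z":-1.5,"rx":0,"ry":0,"rz":0},
    {"x":-130,"y":0,"z":-1.5,"rx":0,"ry":0,"rz":0},
    {"x":-130,"y":0,"z":-1.5,"rx":0,"ry":0,"rz":0},
  ],
)

```text
time: 7.2
tool_pos: [0.6052, -0.2806, 0.0831]
tool_rot: [3.141, -0.001, 3.118]
contact_force: [0.7, 1.0, -1.9]
opening: 0.0275
grip_force: 24.8
```

```bash
python3 - <<'E'
from h import *
p,r,s=tool(); print(s["time"],p,s["tool_rot"],s["contact_force"])
q=read_camera("side"); 
c=q["pixels"][240:450,220:500]; cv2.imwrite("pics/s3.png",cv2.resize(c,None,fx=2.5,fy=2.5,interpolation=2))
E
```

```text
7.2 [ 0.60515638 -0.28055665  0.08307516] [ 3.14095543e+00 -1.04816725e-03  3.11839005e+00] [ 0.67460571  0.99532867 -1.90778834]
```

View pics/s3.png

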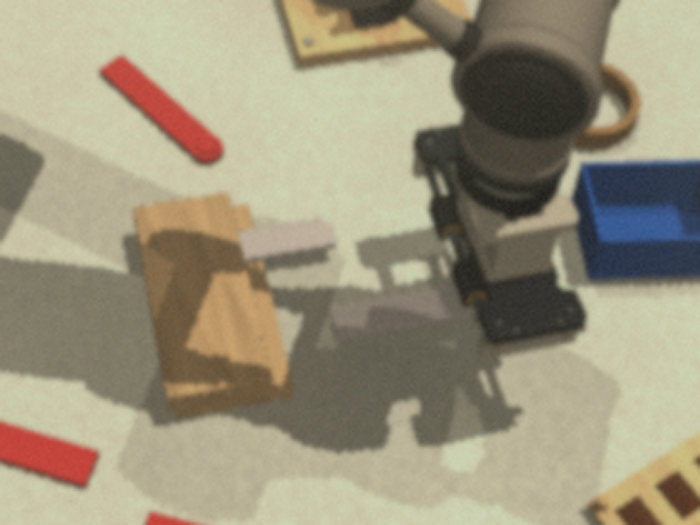

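The crop shows the bar in shadow at (390,305), clear of the rack and level, with the plain bar still in place. I'll lower and release it.

>>> arm_command(
  series=[
    {"x":0,"y":0,"z":8,"rx":0,"ry":0,"rz":0},
    {"x":0,"y":0,"z":13,"rx":0,"ry":0,"rz":0},
    {"x":0,"y":0,"z":16,"rx":0,"ry":0,"rz":0},
    {"x":0,"y":0,"z":16,"rx":0,"ry":0,"rz":0},
    {"x":0,"y":0,"z":16,"rx":0,"ry":0,"rz":0},
  ],
)

```text
time: 7.75
tool_pos: [0.6051, -0.281, 0.0677]
tool_rot: [3.141, -0.0, 3.118]
contact_force: [-1.5, -0.1, 2.2]
opening: 0.0276
grip_force: 24.8
```

>>> arm_command(
  series=[
    {"x":0,"y":0,"z":0,"rx":0,"ry":0,"rz":0},
    {"x":0,"y":0,"z":0,"rx":0,"ry":0,"rz":0},
    {"x":0,"y":0,"z":0,"rx":0,"ry":0,"rz":0},
    {"x":0,"y":0,"z":0,"rx":0,"ry":0,"rz":0},
    {"x":0,"y":0,"z":-30,"rx":0,"ry":0,"rz":0},
    {"x":0,"y":0,"z":-70,"rx":0,"ry":0,"rz":0},
    {"x":0,"y":0,"z":-110,"rx":0,"ry":0,"rz":0},
    {"x":0,"y":0,"z":-150,"rx":0,"ry":0,"rz":0},
    {"x":0,"y":0,"z":-150,"rx":0,"ry":0,"rz":0},
    {"x":0,"y":0,"z":-150,"rx":0,"ry":0,"rz":0},
  ],
  hand=55,
)

```text
time: 8.75
tool_pos: [0.6055, -0.281, 0.2188]
tool_rot: [-3.141, 0.002, 3.118]
contact_force: [0.4, -0.3, -1.2]
opening: 0.055
grip_force: 0.0
```

```bash
python3 - <<'E'
from h import *
p,r,s=tool(); print(s["time"],p,s["tool_rot"],s["contact_force"])
q=read_camera("wrist"); cv2.imwrite("pics/w4.png",q["pixels"])
for n in ("bar","plain_bar","boss"):
    print(n,[(np.round(d["point"],4).tolist(),round(d["confidence"],2)) for d in mark_of(q,n)][:4])
for n,z in (("bar",.008),("plain_bar",.023)):
    for d in trace(q,n)[:4]:
        m=d["pixels"]; P=wray(q,np.argwhere(m)[:,::-1],z)[:,:2]
        print(n,round(d["confidence"],2),m.sum(),cv2.minAreaRect((P*1000).astype(np.float32)))
E
```

```text
8.75 [ 0.60554613 -0.28103589  0.21876489] [-3.14056897e+00  1.98193572e-03  3.11802273e+00] [ 0.44131365 -0.28937041 -1.18763645]
bar [([0.5591, -0.277, -0.0009], 0.76), ([0.3992, -0.0194, 0.0045], 0.6)]
plain_bar [([0.4311, -0.1884, 0.0173], 0.57)]
boss [([0.623, -0.2809, 0.0125], 0.96), ([0.4266, -0.0685, 0.0135], 0.59)]
bar 0.96 1741 ((416.64208984375, -453.88873291015625), (33.03519821166992, 62.89253234863281), 61.22001266479492)
bar 0.93 2634 ((398.6909484863281, -23.0491943359375), (29.21451759338379, 154.94552612304688), 28.253253936767578)
bar 0.89 6028 ((559.7298583984375, -279.5333557128906), (29.435056686401367, 150.0013885498047), 86.43611145019531)
plain_bar 0.67 3479 ((467.8418884277344, -192.31838989257812), (29.867473602294922, 81.7796630859375), 88.06875610351562)
plain_bar 0.4 6994 ((435.19140625, -229.44650268554688), (41.74061584472656, 184.6288604736328), 2.560220718383789)
```

>>> arm_command(
  series=[
    {"x":50,"y":1.6,"z":0,"rx":0,"ry":0,"rz":0},
    {"x":103.5,"y":1.6,"z":30,"rx":0,"ry":0,"rz":0},
    {"x":103.5,"y":1.6,"z":60,"rx":0,"ry":0,"rz":0},
    {"x":103.5,"y":1.6,"z":90,"rx":0,"ry":0,"rz":0},
    {"x":103.5,"y":1.6,"z":120,"rx":0,"ry":0,"rz":0},
    {"x":103.5,"y":1.6,"z":140,"rx":0,"ry":0,"rz":0},
    {"x":103.5,"y":1.6,"z":151,"rx":0,"ry":0,"rz":0},
    {"x":103.5,"y":1.6,"z":151,"rx":0,"ry":0,"rz":0},
    {"x":103.5,"y":1.6,"z":151,"rx":0,"ry":0,"rz":0},
  ],
)

```text
time: 9.95
tool_pos: [0.5021, -0.277, 0.0668]
tool_rot: [-3.141, 0.0, 3.118]
contact_force: [0.2, 0.6, -0.0]
opening: 0.0549
grip_force: 0.0
```

>>> arm_command(
  series=[
    {"x":0,"y":0,"z":0,"rx":0,"ry":0,"rz":0},
    {"x":0,"y":0,"z":0,"rx":0,"ry":0,"rz":0},
    {"x":0,"y":0,"z":0,"rx":0,"ry":0,"rz":0},
    {"x":0,"y":0,"z":0,"rx":0,"ry":0,"rz":0},
    {"x":0,"y":0,"z":0,"rx":0,"ry":0,"rz":0},
    {"x":0,"y":0,"z":0,"rx":0,"ry":0,"rz":0},
  ],
  hand=10,
  squeeze=40,
)

```text
time: 10.55
tool_pos: [0.5019, -0.2769, 0.0667]
tool_rot: [3.142, 0.0, 3.118]
contact_force: [0.5, -0.4, 0.5]
opening: 0.0275
grip_force: 40.0
```

>>> arm_command(
  series=[
    {"x":0,"y":0,"z":-30,"rx":0,"ry":0,"rz":0},
    {"x":0,"y":0,"z":-70,"rx":0,"ry":0,"rz":0},
    {"x":0,"y":0,"z":-110,"rx":0,"ry":0,"rz":0},
    {"x":0,"y":0,"z":-150,"rx":0,"ry":0,"rz":0},
    {"x":0,"y":0,"z":-150,"rx":0,"ry":0,"rz":0},
  ],
)

```text
time: 11.05
tool_pos: [0.5038, -0.2783, 0.2225]
tool_rot: [-3.135, 0.009, 3.118]
contact_force: [1.1, -0.3, -0.4]
opening: 0.0272
grip_force: 40.0
```

>>> arm_command(
  series=[
    {"x":-20,"y":40,"z":-40,"rx":0,"ry":0,"rz":-1.3},
    {"x":-165,"y":452,"z":-100,"rx":0,"ry":0,"rz":-1.3},
    {"x":-165,"y":452,"z":-100,"rx":0,"ry":0,"rz":-1.3},
    {"x":-165,"y":452,"z":-100,"rx":0,"ry":0,"rz":-1.3},
    {"x":-165,"y":452,"z":-100,"rx":0,"ry":0,"rz":-1.3},
    {"x":-165,"y":452,"z":-100,"rx":0,"ry":0,"rz":-1.3},
    {"x":-165,"y":452,"z":-100,"rx":0,"ry":0,"rz":-1.3},
    {"x":-165,"y":452,"z":-100,"rx":0,"ry":0,"rz":-1.3},
    {"x":-165,"y":452,"z":-100,"rx":0,"ry":0,"rz":-1.3},
    {"x":-165,"y":452,"z":-100,"rx":0,"ry":0,"rz":-1.3},
    {"x":-165,"y":452,"z":-100,"rx":0,"ry":0,"rz":-1.3},
    {"x":-165,"y":452,"z":-100,"rx":0,"ry":0,"rz":-1.3},
    {"x":-165,"y":452,"z":-100,"rx":0,"ry":0,"rz":-1.3},
    {"x":-165,"y":452,"z":-100,"rx":0,"ry":0,"rz":-1.3},
    {"x":-165,"y":452,"z":-100,"rx":0,"ry":0,"rz":-1.3},
  ],
)

```text
time: 12.55
tool_pos: [0.6775, 0.1696, 0.3169]
tool_rot: [-3.142, -0.0, 3.139]
contact_force: [0.0, -0.3, -1.1]
opening: 0.0272
grip_force: 40.0
```

```bash
python3 - <<'E'
from h import *
p,r,s=tool(); print(s["time"],p,s["tool_rot"],s["contact_force"],s["opening"])
q=read_camera("wrist"); cv2.imwrite("pics/w5.png",q["pixels"]); np.save("w5.npy",q,allow_pickle=True)
for n in ("stand","anvil","grip","squeeze","trigger_face","bar"):
    print(n,[(np.round(d["point"],4).tolist(),round(d["confidence"],2)) for d in mark_of(q,n)][:3])
E
```

```text
12.55 [0.67745958 0.1696068  0.31686112] [-3.14151631e+00 -1.48276756e-04  3.13874576e+00] [ 0.01044041 -0.2893011  -1.05427086] 0.027205039306048145
stand [([0.5985, 0.1757, 0.0001], 0.66)]
anvil [([0.3979, -0.2334, -0.0018], 0.74)]
grip [([0.611, 0.0687, 0.0535], 0.85)]
squeeze [([0.6105, 0.0597, 0.1049], 0.64)]
trigger_face [([0.6127, 0.0335, 0.1036], 0.67)]
bar [([0.7343, 0.1657, 0.2474], 0.89), ([0.5975, 0.1774, 0.0007], 0.19)]
```

View pics/w5.png

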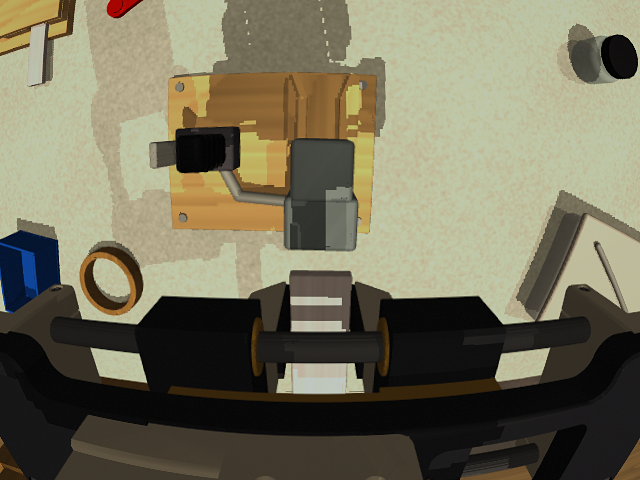

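The wrist view shows the stand plate with corners at about (168,75), (377,73), (372,233) and (172,228). The channel runs between its walls at columns 303 and 343, the grip is at (205,150), and the bar is held square at (320,320). I'll fit the stand pose from the corners and view a crop of the plate.

```bash
python3 - <<'E'
from h import *
q=np.load("w5.npy",allow_pickle=True).item()
c=q["pixels"][60:245,150:400]; cv2.imwrite("pics/w5c.png",cv2.resize(c,None,fx=3.2,fy=3.2,interpolation=2))
A=wray(q,[[168,75],[377,73],[372,233],[172,228]],.018)[:,:2]
B=np.array([[-60,-170],[-60,55],[112,55],[112,-170]])/1000
print(A)
M,_=cv2.estimateAffinePartial2D(B,A); print(M, np.degrees(np.arctan2(M[1,0],M[0,0])),np.hypot(*M[:,0]))
print((A-(B@M[:,:2].T+M[:,2]))*1000)
# held bar plain-end corners/edges
print(wray(q,[[291,272],[351,272]],.316-.0655+.0065))
E
```

```text
[[ 0.52849913  0.00353918]
 [ 0.53603259  0.22864818]
 [ 0.70944236  0.22610855]
 [ 0.70220566 -0.00192007]]Traceback (most recent call last):
  File "<stdin>", line 7, in <module>
cv2.error: OpenCV(4.12.0) /io/opencv/modules/calib3d/src/ptsetreg.cpp:1108: error: (-215:Assertion failed) count >= 0 && to.checkVector(2) == count in function 'estimateAffinePartial2D'
```

View pics/w5c.png

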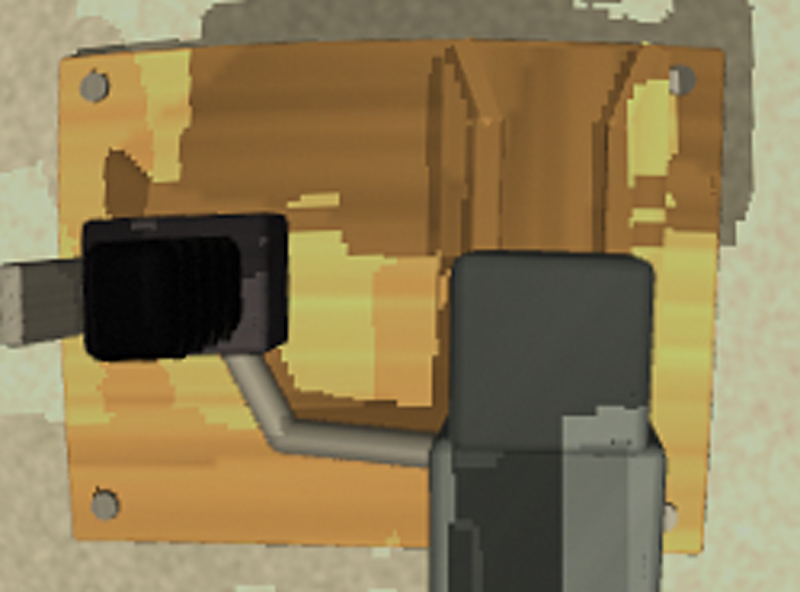

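The crop shows plate corners at (63,57), (725,47), (703,553) and (74,540), and the channel floor between columns 500 and about 600 at row 200.

```bash
python3 - <<'E'
from h import *
q=np.load("w5.npy",allow_pickle=True).item()
f=lambda a:np.array(a)/3.2+[150,60]
A=wray(q,f([[63,57],[725,47],[703,553],[74,540]]),.018)[:,:2]
B=np.array([[-60,-170],[-60,55],[112,55],[112,-170]])/1000
M,_=cv2.estimateAffinePartial2D(B.reshape(-1,1,2),A.reshape(-1,1,2)); print(M, np.degrees(np.arctan2(M[1,0],M[0,0])),np.hypot(*M[:,0]))
print(((A-(B@M[:,:2].T+M[:,2]))*1000).round(1))
for z in (.035,.046): print(z,(wray(q,f([[502,130],[500,245],[606,125],[603,245],[598,200],[475,200]]),z)*1000).round(1).tolist())
M_=cv2.Rodrigues(np.array(q["rvec"],float))[0]; print("cam",-M_.T@np.array(q["tvec"]).ravel())
# held bar edges via trace
q2=read_camera("wrist")
for d in trace(q2,"bar")[:2]:
    m=d["pixels"]; P=wray(q2,np.argwhere(m)[:,::-1],.2585)[:,:2]*1000
    print(d["confidence"],m.sum(),P.min(0),P.max(0))
    for lo,hi in ((275,290),(290,300),(300,330),(365,395)):
        k=np.argwhere(m[lo:hi])
        for rr in np.unique(k[:,0])[::5]:
            cc=k[k[:,0]==rr,1]; print(rr+lo,(wray(q2,[[cc.min()-.5,rr+lo],[cc.max()+.5,rr+lo]],.2585)[:,:2]*1000).round(1).tolist())
E
```

```text
Traceback (most recent call last):
cv2.error: OpenCV(4.12.0) /io/opencv/modules/calib3d/src/ptsetreg.cpp:1108: error: (-215:Assertion failed) count >= 0 && to.checkVector(2) == count in function 'estimateAffinePartial2D'
```

```bash
cat > m.py <<'E'
from h import *
q=np.load("w5.npy",allow_pickle=True).item()
f=lambda a:np.array(a)/3.2+[150,60]
A=wray(q,f([[63,57],[725,47],[703,553],[74,540]]),.018)[:,:2].copy()
B=np.array([[-60,-170],[-60,55],[112,55],[112,-170]])/1000
M,_=cv2.estimateAffinePartial2D(B,A,ransacReprojThreshold=1.); print(M, np.degrees(np.arctan2(M[1,0],M[0,0])),np.hypot(*M[:,0]))
print(((A-(B@M[:,:2].T+M[:,2]))*1000).round(1))
for z in (.035,.046): print(z,(wray(q,f([[502,130],[500,245],[606,125],[603,245],[598,200],[475,200]]),z)*1000).round(1).tolist())
M_=cv2.Rodrigues(np.array(q["rvec"],float))[0]; print("cam",-M_.T@np.array(q["tvec"]).ravel())
q2=read_camera("wrist")
for d in trace(q2,"bar")[:2]:
    m=d["pixels"]; P=wray(q2,np.argwhere(m)[:,::-1],.2585)[:,:2]*1000
    print(d["confidence"],m.sum(),P.min(0),P.max(0))
    for rr in (276,290,310,380,390):
        cc=np.flatnonzero(m[rr])
        if len(cc): print(rr,(wray(q2,[[cc.min()-.5,rr],[cc.max()+.5,rr]],.2585)[:,:2]*1000).round(1).tolist())
E
python3 m.py
```

```text
[[ 0.99375175  0.0284869   0.59634736]
 [-0.0284869   0.99375175  0.17205582]] -1.6419917333596057 0.9941599667982848
[[ 0.1  0.8]
 [-0.4 -0.2]
 [ 0.  -0. ]
 [ 0.3 -0.5]]
0.035 [[568.0, 156.3, 35.0], [604.4, 155.4, 35.0], [566.5, 188.4, 35.0], [604.4, 187.5, 35.0], [590.2, 185.9, 35.0], [590.0, 147.7, 35.0]]
0.046 [[568.9, 156.7, 46.0], [604.2, 155.8, 46.0], [567.4, 187.9, 46.0], [604.3, 187.0, 46.0], [590.5, 185.4, 46.0], [590.3, 148.4, 46.0]]
cam [0.59832356 0.16919538 0.41006182]
0.77 410 [530.19969439  73.00449554] [540.1595714   91.30922578]
```

The stand fit is origin (0.5963, 0.1718) with yaw -1.64°. Residuals are under 1 mm, and the channel floor measures 32 wide. I'll move to the pre-insertion pose in front of the mouth.

>>> arm_command(
  series=[
    {"x":302,"y":7.2,"z":0,"rx":0,"ry":0,"rz":1.5},
    {"x":302,"y":7.2,"z":0,"rx":0,"ry":0,"rz":1.5},
    {"x":302,"y":7.2,"z":0,"rx":0,"ry":0,"rz":1.5},
    {"x":302,"y":7.2,"z":0,"rx":0,"ry":0,"rz":1.5},
    {"x":302,"y":7.2,"z":0,"rx":0,"ry":0,"rz":1.5},
    {"x":302,"y":7.2,"z":0,"rx":0,"ry":0,"rz":1.5},
    {"x":302,"y":7.2,"z":0,"rx":0,"ry":0,"rz":1.5},
    {"x":302,"y":7.2,"z":0,"rx":0,"ry":0,"rz":1.5},
    {"x":302,"y":7.2,"z":0,"rx":0,"ry":0,"rz":1.5},
    {"x":302,"y":7.2,"z":40,"rx":0,"ry":0,"rz":1.5},
    {"x":302,"y":7.2,"z":80,"rx":0,"ry":0,"rz":1.5},
    {"x":302,"y":7.2,"z":120,"rx":0,"ry":0,"rz":1.5},
    {"x":302,"y":7.2,"z":160,"rx":0,"ry":0,"rz":1.5},
    {"x":302,"y":7.2,"z":195,"rx":0,"ry":0,"rz":1.5},
    {"x":302,"y":7.2,"z":211,"rx":0,"ry":0,"rz":1.5},
    {"x":302,"y":7.2,"z":211,"rx":0,"ry":0,"rz":1.5},
    {"x":302,"y":7.2,"z":211,"rx":0,"ry":0,"rz":1.5},
  ],
)

```text
time: 14.7
tool_pos: [0.3768, 0.1786, 0.1056]
tool_rot: [3.142, 0.0, 3.114]
contact_force: [0.5, 0.8, -0.7]
opening: 0.0275
grip_force: 40.0
```

```bash
python3 - <<'E'
from h import *
p,r,s=tool(); print(s["time"],p,s["tool_rot"],s["contact_force"],s["opening"])
for c in ("scene","side"):
    q=read_camera(c)
    for n in ("bar","boss"): print(c,n,[(np.round(d["point"],4).tolist(),round(d["confidence"],2)) for d in mark_of(q,n)][:5])
c=q["pixels"][140:310,230:430]; cv2.imwrite("pics/s6.png",cv2.resize(c,None,fx=3.5,fy=3.5,interpolation=2))
E
```

```text
14.7 [0.3767958  0.17857665 0.10560871] [3.14155652e+00 1.21147972e-05 3.11390918e+00] [ 0.45253002  0.79874569 -0.67762812] 0.027500380007806944
scene bar [([0.2215, -0.3026, 0.0041], 0.85), ([0.4338, 0.177, 0.0376], 0.68), ([0.3959, -0.0236, 0.0011], 0.66), ([0.3782, -0.4338, -0.0006], 0.6), ([0.4947, 0.1744, 0.0475], 0.43)]
scene boss [([0.1658, -0.2809, 0.0105], 0.84), ([0.4292, -0.4636, 0.011], 0.81), ([0.4947, 0.1784, 0.0487], 0.71), ([0.4262, -0.0714, 0.0106], 0.65)]
side bar [([0.3792, -0.4344, -0.002], 0.77), ([0.4348, 0.1781, 0.0417], 0.67), ([0.223, -0.3067, -0.0016], 0.6), ([0.3968, -0.016, -0.0001], 0.58)]
side boss [([0.1682, -0.2761, 0.007], 0.72), ([0.4219, -0.0738, 0.0093], 0.62), ([0.4313, -0.4597, 0.0107], 0.55)]
```

View pics/s6.png

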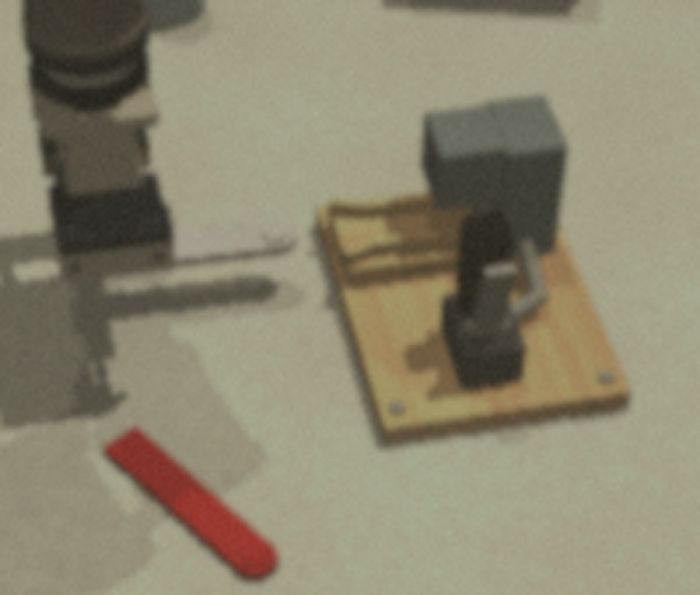

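The crop shows the bar level in the gripper, its boss end at (280,240) pointing straight at the channel mouth at (335,235). I'll advance to about 20 mm short of home.

>>> arm_command(
  series=[
    {"x":-20,"y":-0.5,"z":1.5,"rx":0,"ry":0,"rz":0},
    {"x":-35,"y":-0.5,"z":1.5,"rx":0,"ry":0,"rz":0},
    {"x":-50,"y":-0.5,"z":1.5,"rx":0,"ry":0,"rz":0},
    {"x":-65,"y":-0.5,"z":1.5,"rx":0,"ry":0,"rz":0},
    {"x":-80,"y":-0.5,"z":1.5,"rx":0,"ry":0,"rz":0},
    {"x":-95,"y":-0.5,"z":2,"rx":0,"ry":0,"rz":0},
    {"x":-108,"y":-0.5,"z":2,"rx":0,"ry":0,"rz":0},
    {"x":-115,"y":-0.5,"z":2,"rx":0,"ry":0,"rz":0},
    {"x":-115,"y":-0.5,"z":2,"rx":0,"ry":0,"rz":0},
    {"x":-115,"y":-0.5,"z":2,"rx":0,"ry":0,"rz":0},
  ],
)

```text
time: 16.0
tool_pos: [0.4899, 0.1749, 0.1037]
tool_rot: [-3.142, -0.001, 3.114]
contact_force: [-1.1, -1.0, -0.7]
opening: 0.0273
grip_force: 40.0
```

>>> arm_command(
  series=[
    {"x":-6,"y":0,"z":1,"rx":0,"ry":0,"rz":0},
    {"x":-11,"y":0,"z":1,"rx":0,"ry":0,"rz":0},
    {"x":-14,"y":0,"z":1,"rx":0,"ry":0,"rz":0},
    {"x":-16,"y":0,"z":1,"rx":0,"ry":0,"rz":0},
    {"x":-16,"y":0,"z":1,"rx":0,"ry":0,"rz":0},
  ],
)

```text
time: 16.5
tool_pos: [0.5067, 0.1745, 0.1027]
tool_rot: [3.141, 0.0, 3.114]
contact_force: [-0.6, -0.4, -0.3]
opening: 0.0275
grip_force: 40.0
```

>>> arm_command(
  series=[
    {"x":-1,"y":0,"z":0,"rx":0,"ry":0,"rz":0},
    {"x":-2,"y":0,"z":0,"rx":0,"ry":0,"rz":0},
    {"x":-2,"y":0,"z":0,"rx":0,"ry":0,"rz":0},
  ],
)

```text
time: 16.8
tool_pos: [0.508, 0.1744, 0.1026]
tool_rot: [-3.141, -0.001, 3.114]
contact_force: [-1.3, -0.3, -0.2]
opening: 0.0273
grip_force: 40.0
```

>>> arm_command(
  series=[
    {"x":-1,"y":0,"z":0,"rx":0,"ry":0,"rz":0},
    {"x":-2,"y":0,"z":0,"rx":0,"ry":0,"rz":0},
    {"x":-2,"y":0,"z":0,"rx":0,"ry":0,"rz":0},
  ],
)

```text
time: 17.1
tool_pos: [0.5084, 0.1743, 0.1019]
tool_rot: [-3.141, -0.005, 3.115]
contact_force: [-7.4, 0.8, -0.3]
opening: 0.0277
grip_force: 40.0
```

>>> arm_command(
  series=[
    {"x":-1,"y":0,"z":0,"rx":0,"ry":0,"rz":0},
    {"x":-1.5,"y":0,"z":0,"rx":0,"ry":0,"rz":0},
    {"x":-1.5,"y":0,"z":0,"rx":0,"ry":0,"rz":0},
  ],
)

```text
time: 17.4
tool_pos: [0.5087, 0.1743, 0.1017]
tool_rot: [-3.14, -0.008, 3.115]
contact_force: [-11.0, 1.2, 1.4]
opening: 0.0274
grip_force: 40.0
```

Contact came at TCP x = 0.508, and the predicted home was 0.5086. The force is 11 N against the stop, so the bar is home. I'll release it and rise.

>>> arm_command(
  series=[
    {"x":0,"y":0,"z":0,"rx":0,"ry":0,"rz":0},
    {"x":0,"y":0,"z":0,"rx":0,"ry":0,"rz":0},
    {"x":0,"y":0,"z":0,"rx":0,"ry":0,"rz":0},
    {"x":0,"y":0,"z":0,"rx":0,"ry":0,"rz":0},
    {"x":0,"y":0,"z":0,"rx":0,"ry":0,"rz":0},
    {"x":0,"y":0,"z":-30,"rx":0,"ry":0,"rz":0},
    {"x":0,"y":0,"z":-70,"rx":0,"ry":0,"rz":0},
    {"x":0,"y":0,"z":-110,"rx":0,"ry":0,"rz":0},
    {"x":0,"y":0,"z":-150,"rx":0,"ry":0,"rz":0},
    {"x":0,"y":0,"z":-180,"rx":0,"ry":0,"rz":0},
    {"x":0,"y":0,"z":-180,"rx":0,"ry":0,"rz":0},
  ],
  hand=60,
)

```text
time: 18.5
tool_pos: [0.5136, 0.1747, 0.2875]
tool_rot: [3.139, 0.009, 3.115]
contact_force: [-0.1, -0.2, -0.5]
opening: 0.0602
grip_force: 0.0
```

>>> arm_command(
  series=[
    {"x":-170,"y":0,"z":-25,"rx":0,"ry":0,"rz":0},
    {"x":-170,"y":0,"z":-25,"rx":0,"ry":0,"rz":0},
    {"x":-170,"y":0,"z":-25,"rx":0,"ry":0,"rz":0},
    {"x":-170,"y":0,"z":-25,"rx":0,"ry":0,"rz":0},
    {"x":-170,"y":0,"z":-25,"rx":0,"ry":0,"rz":0},
    {"x":-170,"y":0,"z":-25,"rx":0,"ry":0,"rz":0},
    {"x":-170,"y":0,"z":-25,"rx":0,"ry":0,"rz":0},
    {"x":-170,"y":0,"z":-25,"rx":0,"ry":0,"rz":0},
  ],
  hand=91,
)

```text
time: 19.3
tool_pos: [0.681, 0.1701, 0.3081]
tool_rot: [3.141, -0.0, 3.115]
contact_force: [-0.3, 1.0, 0.3]
opening: 0.0908
grip_force: 0.0
```

```bash
python3 - <<'E'
from h import *
p,r,s=tool(); print(s["time"],p,s["tool_rot"],s["contact_force"],s["opening"])
q=read_camera("wrist"); np.save("w7.npy",q,allow_pickle=True)
c=q["pixels"][30:260,140:400]; cv2.imwrite("pics/w7c.png",cv2.resize(c,None,fx=2.6,fy=2.6,interpolation=2))
for n in ("bar","grip","squeeze","trigger_face"): print(n,[(np.round(d["point"],4).tolist(),round(d["confidence"],2)) for d in mark_of(q,n)][:4])
E
```

```text
19.3 [0.68095206 0.17006056 0.3080816 ] [ 3.14147141e+00 -2.08027276e-04  3.11502819e+00] [-0.31275617  0.99061421  0.27213665] 0.09079935781287755
bar [([0.5652, 0.1704, 0.0343], 0.82), ([0.4294, -0.1864, 0.0189], 0.23)]
grip [([0.6085, 0.0678, 0.0558], 0.81)]
squeeze []
trigger_face [([0.6106, 0.0315, 0.1054], 0.89)]
```

View pics/w7c.png

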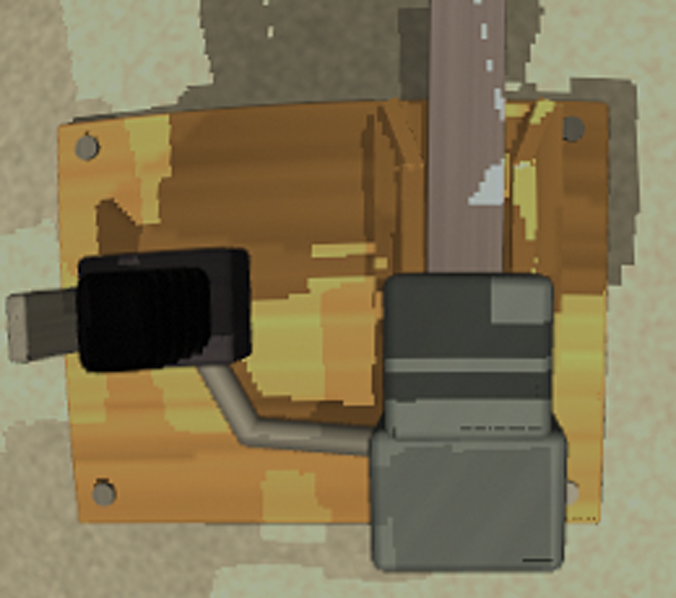

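The crop shows the bar lying inside the channel at columns 430 to 503, running under the press head. Its origin reads x = 0.565 and home is 0.566. The grip is at (165,310) with the trigger at (40,325). The squeeze point computes to (0.6131, 0.0602, 0.105), which agrees with the network. I'll straddle it from above.

>>> arm_command(
  series=[
    {"x":30,"y":-50,"z":0,"rx":0,"ry":0,"rz":0},
    {"x":65,"y":-111.7,"z":0,"rx":0,"ry":0,"rz":0},
    {"x":65,"y":-111.7,"z":0,"rx":0,"ry":0,"rz":0},
    {"x":65,"y":-111.7,"z":0,"rx":0,"ry":0,"rz":0},
    {"x":65,"y":-111.7,"z":30,"rx":0,"ry":0,"rz":0},
    {"x":65,"y":-111.7,"z":60,"rx":0,"ry":0,"rz":0},
    {"x":65,"y":-111.7,"z":90,"rx":0,"ry":0,"rz":0},
    {"x":65,"y":-111.7,"z":120,"rx":0,"ry":0,"rz":0},
    {"x":65,"y":-111.7,"z":140,"rx":0,"ry":0,"rz":0},
    {"x":65,"y":-111.7,"z":156,"rx":0,"ry":0,"rz":0},
    {"x":65,"y":-111.7,"z":156,"rx":0,"ry":0,"rz":0},
    {"x":65,"y":-111.7,"z":156,"rx":0,"ry":0,"rz":0},
  ],
  hand=91,
)

```text
time: 20.75
tool_pos: [0.6144, 0.0604, 0.152]
tool_rot: [3.141, 0.0, 3.115]
contact_force: [1.0, -0.6, 0.5]
opening: 0.0915
grip_force: 0.0
```

>>> arm_command(
  series=[
    {"x":0,"y":0,"z":0,"rx":0,"ry":0,"rz":0},
    {"x":0,"y":0,"z":0,"rx":0,"ry":0,"rz":0},
    {"x":0,"y":0,"z":0,"rx":0,"ry":0,"rz":0},
    {"x":0,"y":0,"z":0,"rx":0,"ry":0,"rz":0},
    {"x":0,"y":0,"z":0,"rx":0,"ry":0,"rz":0},
    {"x":0,"y":0,"z":0,"rx":0,"ry":0,"rz":0},
    {"x":0,"y":0,"z":0,"rx":0,"ry":0,"rz":0},
    {"x":0,"y":0,"z":0,"rx":0,"ry":0,"rz":0},
  ],
  hand=30,
  squeeze=25,
)

```text
time: 21.55
tool_pos: [0.6141, 0.0607, 0.152]
tool_rot: [3.14, 0.001, 3.114]
contact_force: [-0.0, 5.3, 1.7]
opening: 0.0353
grip_force: 25.0
```

The opening is 35 mm and fully squeezed should read 36, so the trigger is all the way in. I'll hold a little firmer for 1.2 s, then release and rise clear.

>>> arm_command(
  series=[
    {"x":0,"y":0,"z":0,"rx":0,"ry":0,"rz":0},
    {"x":0,"y":0,"z":0,"rx":0,"ry":0,"rz":0},
    {"x":0,"y":0,"z":0,"rx":0,"ry":0,"rz":0},
    {"x":0,"y":0,"z":0,"rx":0,"ry":0,"rz":0},
    {"x":0,"y":0,"z":0,"rx":0,"ry":0,"rz":0},
    {"x":0,"y":0,"z":0,"rx":0,"ry":0,"rz":0},
    {"x":0,"y":0,"z":0,"rx":0,"ry":0,"rz":0},
    {"x":0,"y":0,"z":0,"rx":0,"ry":0,"rz":0},
    {"x":0,"y":0,"z":0,"rx":0,"ry":0,"rz":0},
    {"x":0,"y":0,"z":0,"rx":0,"ry":0,"rz":0},
    {"x":0,"y":0,"z":0,"rx":0,"ry":0,"rz":0},
    {"x":0,"y":0,"z":0,"rx":0,"ry":0,"rz":0},
  ],
  squeeze=32,
)

```text
time: 22.75
tool_pos: [0.6141, 0.0608, 0.152]
tool_rot: [3.14, 0.001, 3.115]
contact_force: [1.3, 5.7, 3.2]
opening: 0.0357
grip_force: 32.0
```

>>> arm_command(
  series=[
    {"x":0,"y":0,"z":0,"rx":0,"ry":0,"rz":0},
    {"x":0,"y":0,"z":0,"rx":0,"ry":0,"rz":0},
    {"x":0,"y":0,"z":0,"rx":0,"ry":0,"rz":0},
    {"x":0,"y":0,"z":0,"rx":0,"ry":0,"rz":0},
    {"x":0,"y":0,"z":0,"rx":0,"ry":0,"rz":0},
    {"x":0,"y":0,"z":0,"rx":0,"ry":0,"rz":0},
    {"x":0,"y":0,"z":-30,"rx":0,"ry":0,"rz":0},
    {"x":0,"y":0,"z":-70,"rx":0,"ry":0,"rz":0},
    {"x":0,"y":0,"z":-110,"rx":0,"ry":0,"rz":0},
    {"x":-60,"y":80,"z":-156,"rx":0,"ry":0,"rz":0},
    {"x":-60,"y":112,"z":-156,"rx":0,"ry":0,"rz":0},
    {"x":-60,"y":112,"z":-156,"rx":0,"ry":0,"rz":0},
    {"x":-60,"y":112,"z":-156,"rx":0,"ry":0,"rz":0},
    {"x":-60,"y":112,"z":-156,"rx":0,"ry":0,"rz":0},
    {"x":-60,"y":112,"z":-156,"rx":0,"ry":0,"rz":0},
  ],
  hand=91.5,
)

```text
time: 24.25
tool_pos: [0.6765, 0.1694, 0.3071]
tool_rot: [-3.141, -0.001, 3.114]
contact_force: [0.3, 0.1, -0.5]
opening: 0.0918
grip_force: 0.0
```

```bash
python3 - <<'E'
from h import *
p,r,s=tool(); print(s["time"],p,s["contact_force"],s["opening"])
q=read_camera("wrist"); cv2.imwrite("pics/w8.png",q["pixels"])
for n in ("bar","plain_bar","trigger_face"): print(n,[(np.round(d["point"],4).tolist(),round(d["confidence"],2)) for d in mark_of(q,n)][:3])
for d in trace(q,"bar")[:3]:
    m=d["pixels"]; P=wray(q,np.argwhere(m)[:,::-1],.043)[:,:2]*1000; print(round(d["confidence"],2),P.min(0),P.max(0))
E
```

```text
24.25 [0.67650371 0.16935598 0.30708534] [ 0.25707162  0.10915782 -0.45943454] 0.09184031729135689
bar [([0.5693, 0.1709, 0.0348], 0.73)]
plain_bar [([0.4307, -0.188, 0.016], 0.74)]
trigger_face [([0.6117, 0.0323, 0.1083], 0.66)]
0.9 [428.61048197 -65.37814245] [458.62096011 -14.13649363]
0.67 [491.27363949 156.52543312] [606.3162474  187.93000919]
0.23 [ 368.60876321 -237.65058127] [ 462.36025429 -111.13183867]
```

View pics/w8.png

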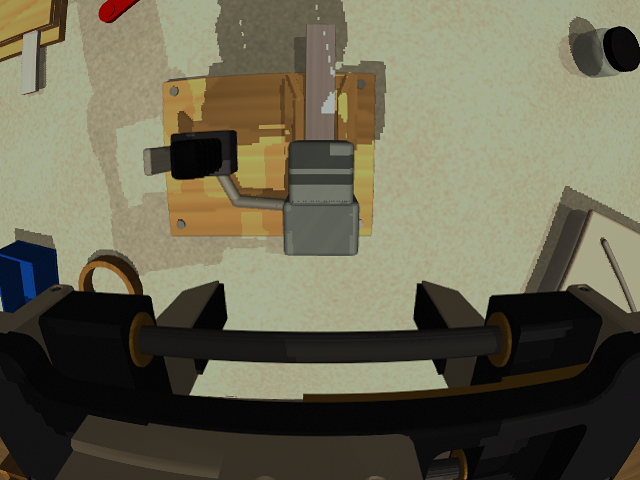

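The view shows the bar in the channel, its plain end at (320,25). That maps to x = 0.4913 and the home position is 0.4914. The trigger has sprung back at (155,160), the plain bar hasn't moved, and the gripper is clear.

```bash
python3 -c "from cell import *; print(hand_in())"
```

```text
the job is handed in; nothing more can be done
None
```

The job is handed in: the bar was laid flat, regrasped by its plain end and slid home (plain end at x = 0.4913 m, expected 0.4914). The trigger was squeezed fully, held over 1 s and sprang back, the plain bar was left in place, and it took about 24 s of the 61 s; no verdict came back.

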